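# Lock the push-and-turn cap onto the sample jar

## Task

Close the white sample jar with its blue push-and-turn cap: set the cap into the jar's mouth with its two lugs in the two slots, then push it down against the sprung seal and turn it clockwise until it meets the stop, and let go so that the seal springs it up into the catch and it is locked. Do it with feeling: never force the cap against the jar (stay well under 45 N), and leave the beaker, the orange-capped bottle and the tube rack where they stand.

Things in the scene. Friction and masses are not known exactly. Their poses are not given: they have to be found in the camera images.
- jar: White round jar, 76 mm across, in a 100 x 100 x 10 mm aluminium base plate screwed to the bench; it cannot move. Origin: centre of the plate's underside, z up. Its mouth is a grey lip ring, 72 mm across and 4 mm thick, top face 90 mm above the origin, bore 46 mm. Two slots in the lip, 14 mm wide, reach out to 29 mm from the axis on the jar's own +x and -x sides, a red mark outside each.
- jar_mouth (a point): Centre of the lip's top face. In the mouth is a sprung black seal disc, top 6.5 mm below this point, travel 8.5 mm, pushing back with 5 N at first touch plus 1 N per mm, then rigid. The cap's underside must be 12 mm or more below this point for the lugs to pass under the lip; 13 to 14 mm is good, 15 mm is the end of travel.
- jar_catch (a point): Point on the jar's axis, 7 mm below the lip's top face, at the height of the hidden catch. The lugs go clockwise only (from above), under the lip into the catch, a 3 mm recess in its underside with 1.1 mm play each way, ended by a rigid stop 46 to 83 degrees from the slots: it varies from jar to jar and must be felt (friction while turning is under 0.15 N m; each 0.1 N m more presses lugs and stop by about 8 N).
- cap: Blue plug cap, 44 mm tall, about 70 g, upright on the bench. Origin: centre of its underside, z up. Plug 41 mm across up to 17 mm; at the very bottom two lugs, 10 mm wide, 5 mm high, reach 27 mm from the axis along the cap's own +x and -x. Ribbed round grip 46 mm across from 17 to 44 mm; white bar on top along the lugs. Same after a half turn. Locked, its underside lies 9 mm below the lip's top face.
- beaker: Small clear beaker, 54 mm across, 70 mm tall, origin at the centre of its underside; loose, must stay where it is.
- orange_bottle: Glass bottle with orange screw cap, 56 mm across, 105 mm tall, origin at the centre of its underside; loose, must stay where it is.
- tube_rack: Green tube rack, 62 x 144 x 42 mm (long side along its y), origin at the centre of its underside; loose, must stay where it is.
Not all that is in view belongs to the job. There is more than one size of the cap; the one meant has the size given above.

How it is judged:
On the way, in this order (a step that is already met when the one before it is completed fails the run):
1. the cap stands in the jar's mouth with its lugs in the two slots (horizontal distance between cap and jar below 0.004 m and z of cap in the frame of jar below 0.085 m and angle between the x axis of cap and the x axis of jar, either way round below 0.2 rad), for 0.05 s.
2. the cap is pushed down against the seal while it is turned under the lip (horizontal distance between cap and jar below 0.005 m and z of cap in the frame of jar below 0.0788 m and angle between the x axis of cap and the x axis of jar, either way round above 0.6 rad), for 0.05 s.
At the end, for the whole second after the job is handed in: Cap locked: centred within 5 mm, upright within 0.08 rad, underside 7.5 to 10.3 mm below the lip's top face (sprung up in the catch), lugs turned at least 0.73 rad clockwise out of the slots, at rest; beaker, orange-capped bottle and tube rack within 20 mm of their starts (horizontal distance between cap and jar below 0.005 m and z of cap in the frame of jar between 0.0797 and 0.0825 m and angle between the x axis of cap and the x axis of jar, either way round above 0.73 rad and angle between cap's own z axis and vertical below 0.08 rad and linear speed of cap below 0.01 m/s and distance of each of beaker, orange_bottle, tube_rack from where it was at the start of the episode below 0.02 m); the robot touches nothing.
It fails at once if the cap is forced against the jar with more than 45 N (contact force between cap and jar above 45 N).
It fails at once if the beaker, the orange-capped bottle or the tube rack is shifted by more than 20 mm (distance of any of beaker, orange_bottle, tube_rack from where it was at the start of the episode above 0.02 m).
It also fails if it takes over 70 s, if anything falls off the work surface, if the arm or the gripper's body presses on something with over 40 N, if the wrist force passes 120 N, or if a joint passes its speed limit or range.

## Robot

A 6-joint arm with a two-finger parallel gripper is mounted at the origin on a cart in front of the work surface, level with it; the furniture and walls round the work are solid. World frame = base frame: x ahead of the robot, y to its left, z up, the work surface at z = 0. Lengths are in m, angles in rad, forces in N, time in s.
With the tool pointing down it reaches from about 0.25 to 0.725 m from the base axis. Payload 4 kg.
Tool frame: the origin (TCP) lies midway between the tips of the shut fingers; the grasp point (between the pads) lies 19 mm behind it; z points along the fingers, y is the line along which they close (so a half turn about z gives the same grasp; the last joint's range is limited). The gripper opens to 85 mm and grips with 20 to 120 N. Pads are 22 mm wide; open, the fingers measure 114 mm over their backs; the gripper's body (76 mm by 85 mm) begins 54 mm behind the grasp point. The pads swing forward as they close: fully open they stand 13 mm farther back than shut.
Start: joints at [1.298, 0.241, 0.005, 1.335, 0, 1.571], TCP at [0.135, 0.482, 0.231] pointing down, gripper open.
Joint ranges: [-2.72, 2.72], [-1.05, 1.87], [-1.09, 1.28], [-1.99, 2.15], [-1.42, 1.44], [-3.14, 3.14]. Speed limits (rad/s): [2.79, 2.79, 3.14, 3.14, 3.14, 3.14].

## Interface

Orientations are given as a unit quaternion [x, y, z, w].
In Python, from workcell import bot gives the robot as it stands. The module is installed in compiled form; this text tells all that it offers.
- The arm moves only by the tool drive_tool, never from a script. Its arguments are lists of equal length, an entry for each row: "slide": the shift along the tool's x, y, z scaled (see below), a list of three; "rotation": the turn, a rotation vector about the tool's x, y, z scaled (see below), a list of three. A call has exactly 8 rows; each row is the pose to reach, as a shift and turn from the pose commanded when the call began, along the tool's axes at that moment; what a row does not reach only later rows make up. The controller multiplies each number of a shift by 250 mm and each number of a turn by 0.5 rad. A row lasts 1/8 s, in which the tool goes at most 62.5 mm and 10.7 degrees, less where a joint would pass 70% of its speed; a pose out of reach is approached as far as the arm can. A call with a number of a shift or a turn outside -1 to 1 is refused whole. A call with a gripper value outside its range is refused whole. "gripper" is the opening, from 0 (shut) to 1 (fully open), set as the call begins (left out, the last holds). The fingers move at their own pace and stop on an object; the grip force is fixed at half the most. Time passes only in rows, so rows that repeat a pose let the fingers close, or fill a call up. It gives the time, the measured TCP pose, the force, the opening and the grip force at its end, in the units of the state.
- bot.get_obs(): the state, without advancing time (a new reading comes with each control period).
- bot.camera(name): name is "side" or "top" or "wrist"; returns a dict with "image" (400x640x3 uint8, red, green, blue), "z_map" (400x640 float32, m along the optical axis (not along the pixel's ray), 0 where there is no reading), "camera_matrix" (3x3 intrinsics, pixels), "xyz" and "orientation" of the camera in the world. Camera axes: x right, y up, looking along -z (the intrinsics and any distortion apply to the point x, -y, -z); pixel columns grow to the right and rows downward; lengths in m; the calibration is good to about 2 mm. A picture is of the moment at which its call begins.
- bot.job_done(): hands the job in; it is judged then, once.
The state is a dict: "clock": time; "joint_pos": joint angles; "joint_vel": joint speeds; "tau": joint torques, N m; "eef_pos": TCP position; "tool_rot": TCP orientation; "ft_force": force on the tool from outside, world axes, zero at the start; "ft_torque": the same for the moment, N m; "grip_width": finger opening in m; "grasp_force": force on a finger pad.
Only numpy, scipy, OpenCV 4.12 (cv2) and the standard library are available. Lean on these libraries where they do the work, as an engineer would, in place of code of your own. Each camera call takes 0.05 s, during which the arm holds its last target. There are 200 camera calls.

## Working session

There is one attempt and no reset: what is moved stays moved. The work goes in short steps, Python scripts to look and compute and a tool call to move; the robot and the scene stay as the last step left them, time stands still between calls to the robot, and variables do not carry over. Pictures are saved under pics/ and viewed, at most 10 in all, crops included, and the job is handed in when it is done.

Besides the shell and the picture viewer there is one more tool, called after "Emit:" by a JSON object that holds its "name" and its "arguments", one argument or row to a line. drive_tool: Moves the arm, as the interface text tells. Shifts and turns lie within -1 to 1; 1 stands for 250 mm of shift or 0.5 rad of turn. Its arguments: {"type":"object","properties":{"slide":{"type":"array","items":{"type":"array","items":{"type":"number"}}},"rotation":{"type":"array","items":{"type":"array","items":{"type":"number"}}},"gripper":{"type":"number"}},"required":["slide","rotation"]}

```bash
mkdir -p pics; cat > h.py <<'E'
import numpy as np, cv2
from workcell import bot
from scipy.spatial.transform import Rotation as R
def cam(n):
    c=bot.camera(n); c['name']=n; return c
def save(c,fn): cv2.imwrite('pics/'+fn,c['image'][...,::-1])
def pts(c):
    K=c['camera_matrix'];z=c['z_map'];v,u=np.mgrid[:400,:640]
    p=np.stack([(u-K[0,2])/K[0,0]*z,-(v-K[1,2])/K[1,1]*z,-z],-1)
    return p@R.from_quat(c['orientation']).as_matrix().T+c['xyz']
def ray(c,u,v,h):
    K=c['camera_matrix'];d=R.from_quat(c['orientation']).as_matrix()@np.array([(u-K[0,2])/K[0,0],-(v-K[1,2])/K[1,1],-1])
    return c['xyz']+d*(h-c['xyz'][2])/d[2]
E
python3 - <<'E'
from h import *
o=bot.get_obs();print(o)
for n in ['top','side']:
    c=cam(n);save(c,n+'0.png');print(n,c['xyz'],c['orientation'],c['camera_matrix'])
E
```

```text
{'clock': 0.0, 'joint_pos': array([ 1.29802798e+00,  2.41414129e-01,  3.71334602e-03,  1.33519413e+00,
       -1.91174115e-05,  1.57077810e+00]), 'joint_vel': array([-0.00163544, -0.00023598,  0.00078391,  0.0017635 , -0.00128129,
        0.0011654 ]), 'tau': array([ 1.72853681e-03, -3.72317612e+01,  2.52407080e+01,  1.71447342e-02,
        3.65461510e-04, -9.62956861e-07]), 'eef_pos': array([0.13453364, 0.48090093, 0.23040823]), 'tool_rot': array([ 1.35952648e-01,  9.90714781e-01, -1.04084557e-03, -1.33202971e-04]), 'ft_force': array([-0.27825867, -0.13284385, -0.64422867]), 'ft_torque': array([-0.01251912, -0.04421004,  0.07355671]), 'grasp_force': 0.0, 'grip_width': 0.08516534973903861}
top [ 0.31835455 -0.01763256  1.37204313] [-0.0580305   0.04996595  0.71328964 -0.69667335] [[431.50438289   0.         313.31392693]
 [  0.         431.50438289 197.16619092]
 [  0.           0.           1.        ]]
side [ 0.38161157 -0.900241    0.48882028] [ 0.54237912 -0.04347752 -0.07414176  0.83572579] [[372.61783926   0.         316.10629552]
 [  0.         372.61783926 198.11725253]
 [  0.           0.           1.        ]]
```

View pics/top0.png

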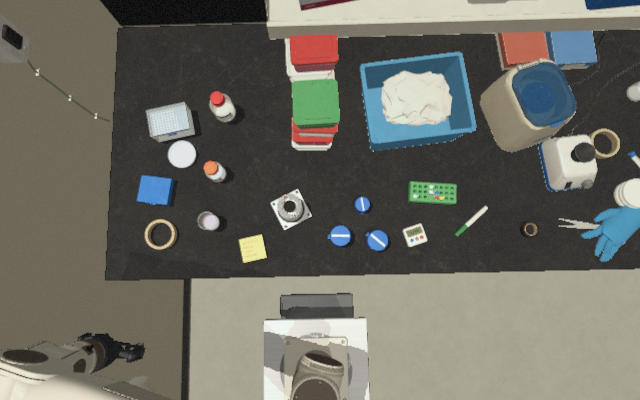

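View pics/side0.png

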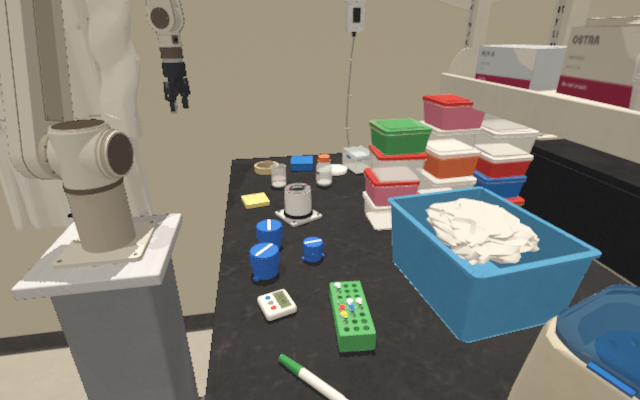

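The top view shows the jar at (291,209), and three blue caps at (341,236), (377,240) and (363,204). The beaker is at (208,221), the orange bottle at (214,171) and the rack at (432,193). The side view shows the same layout, with the two larger caps at (269,233) and (265,260).

```bash
python3 - <<'E'
from h import *
for n in ['top','side']:
    c=cam(n);P=pts(c);hsv=cv2.cvtColor(c['image'],cv2.COLOR_RGB2HSV)
    m=cv2.inRange(hsv,(100,120,60),(125,255,255)); m=cv2.morphologyEx(m,cv2.MORPH_CLOSE,np.ones((5,5)))
    k,l,s,ce=cv2.connectedComponentsWithStats(m)
    for i in range(1,k):
        if s[i,4]<100: continue
        q=P[(l==i)]; 
        if not(0.1<np.median(q[:,0])<.6 and -.4<np.median(q[:,1])<.3): continue
        h=np.percentile(q[:,2],95 if n=='side' else 70); t=q[abs(q[:,2]-h)<.005]
        lo=np.percentile(t[:,:2],1,axis=0);hi=np.percentile(t[:,:2],99,axis=0)
        print(n,ce[i].round(),s[i],'h',h.round(4),'ctr',((lo+hi)/2).round(4),'ext',(hi-lo).round(4),len(t))
        # bar
        mm=(l==i)&(hsv[...,1]<90)&(abs(P[...,2]-h)<.006); b=P[mm][:,:2]
        if len(b)>4:
            w,V=np.linalg.eigh(np.cov(b.T)); print('  bar',b.mean(0).round(4),np.degrees(np.arctan2(V[1,1],V[0,1])).round(1),len(b))
    if n=='top':
        c0=P[195:225,275:307].reshape(-1,3); t=c0[(c0[:,2]>.08)&(c0[:,2]<.1)]
        print('jar top',np.median(t[:,2]),((t.min(0)+t.max(0))/2).round(4),np.ptp(t,axis=0))
        cr=c['image'][190:260,265:395]; cv2.imwrite('pics/crop.png',cv2.resize(cr[...,::-1],None,fx=6,fy=6,interpolation=cv2.INTER_CUBIC))
E
```

```text
top [362. 204.] [354 196  16  19 203] h 0.0451 ctr [ 0.4979 -0.1555] ext [0.0439 0.0437] 158
  bar [ 0.4984 -0.1554] -172.2 35
top [340. 235.] [328 225  24  22 378] h 0.0612 ctr [ 0.4012 -0.0843] ext [0.0579 0.058 ] 294
  bar [ 0.4024 -0.0832] 88.7 55
top [377. 240.] [365 230  24  21 393] h 0.0609 ctr [ 0.3836 -0.196 ] ext [0.0573 0.0571] 300
  bar [ 0.3862 -0.1952] 48.3 55
jar top 0.08877586756844369 [0.4897 0.0685 0.0888] [0.07008592 0.07267723 0.0168819 ]
side [266. 249.] [ 249  219   34   63 1602] h 0.0589 ctr [ 0.3935 -0.1438] ext [0.0719 0.1689] 632
  bar [ 0.3907 -0.154 ] 80.2 107
side [312. 249.] [302 237  23  26 481] h 0.043 ctr [ 0.4989 -0.1586] ext [0.0413 0.0452] 176
  bar [ 0.4979 -0.1551] -170.8 43
```

View pics/crop.png

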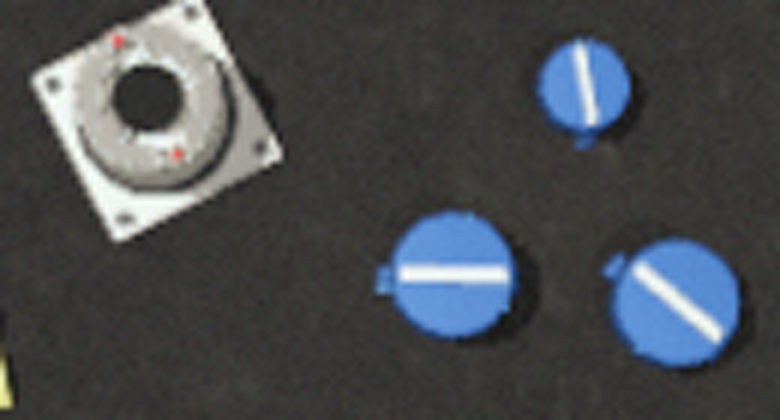

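The crop shows the small cap at (585,85), with its bar almost along world x. The red marks on the jar are at (118,40) and (178,153). The cap to use is the small one at about (0.498, -0.155), turned 8°. The jar is at about (0.49, 0.069), turned about 28°.

```bash
cat >> h.py <<'E'
def plan(x,y,z,yaw=None):
    """slide/rotation numbers from the measured pose to world x,y,z and tool-y yaw (deg)"""
    o=bot.get_obs();r=R.from_quat(o['tool_rot']);M=r.as_matrix()
    now=np.degrees(np.arctan2(M[1,1],M[0,1]))
    yaw=now if yaw is None else yaw; a=np.radians(yaw)
    T=np.array([[-np.sin(a),np.cos(a),0],[np.cos(a),np.sin(a),0],[0,0,-1]]).T
    T=np.stack([np.array([-np.sin(a),np.cos(a),0]),np.array([np.cos(a),np.sin(a),0]),np.array([0,0,-1])],1)
    if np.linalg.det(T)<0: print('det!')
    d=M.T@(np.array([x,y,z])-o['eef_pos'])/.25
    print('t',o['clock'].__round__(2),'pos',o['eef_pos'].round(4),'yaw',now.round(2),'q',o['joint_pos'].round(2),'F',o['ft_force'].round(1),'T',o['ft_torque'].round(2),'w',round(o['grip_width'],4))
    print('slide',d.round(4),'rot',((r.inv()*R.from_matrix(T)).as_rotvec()/.5).round(3))
E
python3 -c "
from h import *
plan(.42,.05,.25,30)"
```

```text
t 0.2 pos [0.1346 0.4812 0.2308] yaw 74.37 q [1.3  0.24 0.   1.34 0.   1.57] F [ 0.9  0.8 -0.1] T [-0.02 -0.02 -0.04] w 0.0855
slide [-1.564  -1.3534 -0.0753] rot [-2.000e-03  1.000e-03  1.549e+00]
```

Emit:
{"name": "drive_tool", "arguments": {
  "slide": [
    [-1, -0.87, -0.05],
    [-1, -0.87, -0.05],
    [-1, -0.87, -0.05],
    [-1, -0.87, -0.05],
    [-1, -0.87, -0.05],
    [-1, -0.87, -0.05],
    [-1, -0.87, -0.05],
    [-1, -0.87, -0.05]
  ],
  "rotation": [
    [0, 0, 1],
    [0, 0, 1],
    [0, 0, 1],
    [0, 0, 1],
    [0, 0, 1],
    [0, 0, 1],
    [0, 0, 1],
    [0, 0, 1]
  ],
  "gripper": 1
}}

```text
clock: 1.2
eef_pos: [0.3165, 0.2051, 0.2437]
tool_rot: [0.377, 0.926, 0.0, -0.0]
ft_force: [0.5, 0.7, 0.6]
grip_width: 0.085
grasp_force: 0.0
```

```bash
python3 -c "
from h import *
plan(.42,.05,.25,30)"
```

```text
t 1.2 pos [0.3165 0.2051 0.2437] yaw 45.75 q [ 0.57 -0.01 -0.25  1.33  0.    1.35] F [0.5 0.7 0.6] T [-0.03  0.01  0.01] w 0.085
slide [-0.7294 -0.1557 -0.0255] rot [-0.    -0.001  0.55 ]
```

Emit:
{"name": "drive_tool", "arguments": {
  "slide": [
    [-0.73, -0.16, -0.03],
    [-0.73, -0.16, -0.03],
    [-0.73, -0.16, -0.03],
    [-0.73, -0.16, -0.03],
    [-0.73, -0.16, -0.03],
    [-0.73, -0.16, -0.03],
    [-0.73, -0.16, -0.03],
    [-0.73, -0.16, -0.03]
  ],
  "rotation": [
    [0, 0, 0.55],
    [0, 0, 0.55],
    [0, 0, 0.55],
    [0, 0, 0.55],
    [0, 0, 0.55],
    [0, 0, 0.55],
    [0, 0, 0.55],
    [0, 0, 0.55]
  ]
}}

```text
clock: 2.2
eef_pos: [0.4193, 0.0495, 0.2514]
tool_rot: [0.499, 0.866, 0.0, 0.0]
ft_force: [1.4, -1.1, -0.4]
grip_width: 0.0853
grasp_force: 0.0
```

```bash
python3 -c "
from h import *
c=cam('wrist');save(c,'w1.png');print(c['xyz'],c['orientation'])
plan(.5,-.155,.2,30)"
```

```text
[0.37824218 0.11996456 0.39512985] [-0.15528316 -0.04150078  0.25636954  0.95312092]
t 2.25 pos [0.4194 0.0493 0.2514] yaw 30.05 q [ 0.12  0.08 -0.14  1.35  0.    1.16] F [0.5 0.  0.8] T [-0.    0.01  0.03] w 0.0858
slide [-0.8689 -0.1305  0.2058] rot [0.001 0.    0.002]
```

View pics/w1.png

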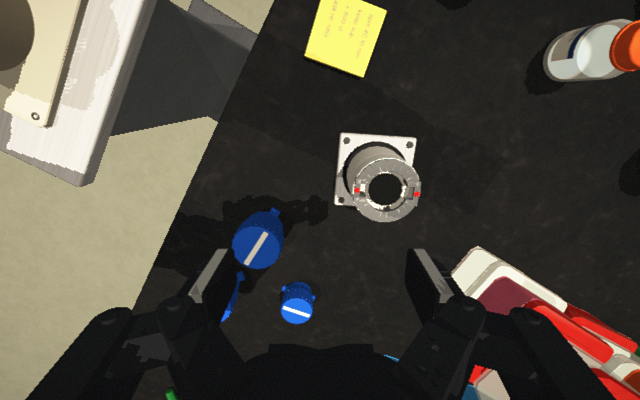

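The wrist view shows the jar mouth at (387,190), with red marks at (357,190) and (417,194), and the small cap at (297,308) with its bar visible.

```bash
cat > meas.py <<'E'
from h import *
def jar(c):
    hsv=cv2.cvtColor(c['image'],cv2.COLOR_RGB2HSV);P=pts(c)
    h=hsv[...,0];red=((h<8)|(h>172))&(hsv[...,1]>130)&(hsv[...,2]>90)
    near=np.hypot(P[...,0]-.49,P[...,1]-.0685)<.045
    k,l,s,ce=cv2.connectedComponentsWithStats((red&near&(P[...,2]>.075)).astype(np.uint8))
    ii=[i for i in np.argsort(-s[1:,4])+1][:2]
    a,b=[ray(c,*ce[i],.09)[:2] for i in ii]; d=b-a
    print('marks',a.round(4),b.round(4),'mid',((a+b)/2).round(4),'sep',np.linalg.norm(d).round(4),'ang',np.degrees(np.arctan2(d[1],d[0])).round(1),s[ii,4])
    t=P[near&(abs(P[...,2]-.09)<.006)]
    print('lip z',np.median(t[:,2]),'outer ctr',cv2.minEnclosingCircle(t[:,:2].astype(np.float32)))
    # lip contour by bright/grey mask
def cap(c,z=.044,at=(.498,-.155)):
    hsv=cv2.cvtColor(c['image'],cv2.COLOR_RGB2HSV);P=pts(c)
    near=(np.hypot(P[...,0]-at[0],P[...,1]-at[1])<.035)&(abs(P[...,2]-z)<.005)
    bar=near&(hsv[...,1]<90)&(hsv[...,2]>120)
    v,u=np.nonzero(bar);b=np.array([ray(c,x,y,z)[:2] for x,y in zip(u,v)])
    w,V=np.linalg.eigh(np.cov(b.T));print('bar',b.mean(0).round(4),'ang',np.degrees(np.arctan2(V[1,1],V[0,1])).round(1),len(b))
    v,u=np.nonzero(near);t=np.array([ray(c,x,y,z)[:2] for x,y in zip(u,v)],np.float32)
    print('top z',np.median(P[near][:,2]).round(4),cv2.minEnclosingCircle(t))
E
python3 -c "
from meas import *
c=cam('wrist');jar(c);cap(c)"
```

```text
marks [0.4626 0.0528] [0.5208 0.0822] mid [0.4917 0.0675] sep 0.0652 ang 26.8 [27 26]
lip z 0.09055140630013586 outer ctr ((0.49131518602371216, 0.06792696565389633), 0.03793678432703018)
bar [ 0.4982 -0.1576] ang -172.1 98
top z 0.045 ((0.49716174602508545, -0.15403123199939728), 0.024912390857934952)
```

Emit:
{"name": "drive_tool", "arguments": {
  "slide": [
    [-0.87, -0.14, 0.1],
    [-0.87, -0.14, 0.2],
    [-0.87, -0.14, 0.4],
    [-0.87, -0.14, 0.6],
    [-0.87, -0.14, 0.6],
    [-0.87, -0.14, 0.6],
    [-0.87, -0.14, 0.6],
    [-0.87, -0.14, 0.6]
  ],
  "rotation": [
    [0, 0, 0],
    [0, 0, 0],
    [0, 0, 0],
    [0, 0, 0],
    [0, 0, 0],
    [0, 0, 0],
    [0, 0, 0],
    [0, 0, 0]
  ]
}}

```text
clock: 3.3
eef_pos: [0.4991, -0.1569, 0.1033]
tool_rot: [0.5, 0.866, 0.0, 0.002]
ft_force: [-1.1, -0.4, -0.5]
grip_width: 0.0851
grasp_force: 0.0
```

```bash
python3 -c "
from meas import *
c=cam('wrist');save(c,'w2.png');cap(c)
plan(.498,-.156,.0165,30)"
```

```text
bar [ 0.4979 -0.1569] ang -172.0 424
top z 0.0451 ((0.49721869826316833, -0.15528146922588348), 0.023841114714741707)
t 3.35 pos [ 0.4991 -0.1569  0.1032] yaw 30.03 q [-0.3   0.37 -0.16  1.04  0.    0.74] F [ 0.1  0.3 -0.1] T [0.05 0.   0.03] w 0.0854
slide [ 0.006  -0.0028  0.3468] rot [0.005 0.005 0.001]
```

View pics/w2.png

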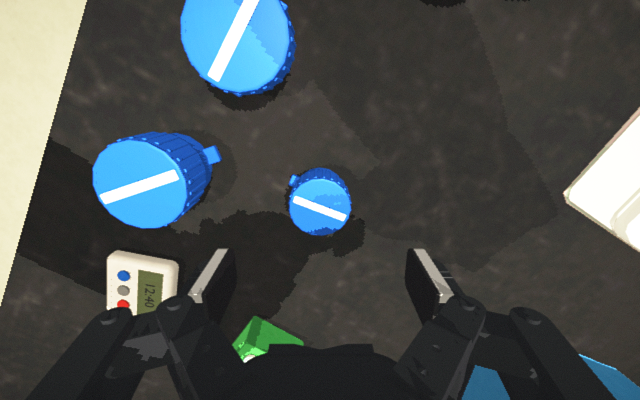

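The wrist view shows the small cap at (320,202), centred between the open fingers, and nothing is near them. I'll descend.

Emit:
{"name": "drive_tool", "arguments": {
  "slide": [
    [0.005, 0, 0.15],
    [0.005, -0.003, 0.3],
    [0.005, -0.003, 0.345],
    [0.005, -0.003, 0.345],
    [0.005, -0.003, 0.345],
    [0.005, -0.003, 0.345],
    [0.005, -0.003, 0.345],
    [0.005, -0.003, 0.345]
  ],
  "rotation": [
    [0, 0, 0],
    [0, 0, 0],
    [0, 0, 0],
    [0, 0, 0],
    [0, 0, 0],
    [0, 0, 0],
    [0, 0, 0],
    [0, 0, 0]
  ]
}}

```text
clock: 4.35
eef_pos: [0.4969, -0.1566, 0.0154]
tool_rot: [0.5, 0.866, 0.0, 0.0]
ft_force: [0.5, 0.5, 0.8]
grip_width: 0.0852
grasp_force: 0.0
```

Emit:
{"name": "drive_tool", "arguments": {
  "slide": [
    [0, 0, 0],
    [0, 0, 0],
    [0, 0, 0],
    [0, 0, 0],
    [0, 0, 0],
    [0, 0, 0],
    [0, 0, 0],
    [0, 0, 0]
  ],
  "rotation": [
    [0, 0, 0],
    [0, 0, 0],
    [0, 0, 0],
    [0, 0, 0],
    [0, 0, 0],
    [0, 0, 0],
    [0, 0, 0],
    [0, 0, 0]
  ],
  "gripper": 0
}}

```text
clock: 5.35
eef_pos: [0.4971, -0.1567, 0.0154]
tool_rot: [0.5, 0.866, 0.0, 0.0]
ft_force: [-0.1, 0.5, 5.3]
grip_width: 0.0444
grasp_force: 61.1
```

```bash
python3 -c "
from meas import *
plan(.498,-.156,.13,30)
c=cam('wrist');cap(c)"
```

```text
t 5.35 pos [ 0.4971 -0.1567  0.0154] yaw 29.97 q [-0.31  0.48 -0.26  0.83 -0.    0.74] F [-0.1  0.5  5.3] T [ 0.01 -0.02  0.04] w 0.0444
slide [ 2.000e-04  4.900e-03 -4.583e-01] rot [ 0.001  0.001 -0.001]
bar [ 0.4963 -0.1553] ang -158.1 1204
top z 0.045 ((0.49601641297340393, -0.1521025449037552), 0.03529650345444679)
```

Emit:
{"name": "drive_tool", "arguments": {
  "slide": [
    [0, 0, -0.25],
    [0, 0, -0.5],
    [0.2, 0.1, -0.5],
    [0.4, 0.21, -0.5],
    [0.6, 0.32, -0.5],
    [0.788, 0.43, -0.5],
    [0.788, 0.43, -0.5],
    [0.788, 0.43, -0.5]
  ],
  "rotation": [
    [0, 0, 0],
    [0, 0, 0],
    [0, 0, -0.15],
    [0, 0, -0.3],
    [0, 0, -0.5],
    [0, 0, -0.65],
    [0, 0, -0.65],
    [0, 0, -0.65]
  ]
}}

```text
clock: 6.4
eef_pos: [0.4906, 0.0676, 0.1392]
tool_rot: [0.353, 0.935, -0.001, -0.001]
ft_force: [0.1, 0.4, -0.2]
grip_width: 0.0444
grasp_force: 61.6
```

```bash
python3 -c "
from meas import *
plan(.4915,.0677,.13,48.8)
c=cam('wrist');save(c,'w3.png');jar(c)
cap(c,c['z_map'].max()*0+.169,(.4915,.0677))"
```

```text
t 6.4 pos [0.4906 0.0676 0.1392] yaw 48.61 q [ 0.14  0.29 -0.17  1.11 -0.    0.86] F [ 0.1  0.4 -0.2] T [-0.02 -0.01  0.01] w 0.0444
slide [-0.0027  0.0027  0.0369] rot [-0.004 -0.002 -0.007]
marks [0.4624 0.053 ] [0.5208 0.0816] mid [0.4916 0.0673] sep 0.065 ang 26.1 [58 52]
lip z 0.09065598085844684 outer ctr ((0.4913140833377838, 0.0677933618426323), 0.038085758686065674)
bar [0.4888 0.0688] ang -140.4 1168
top z 0.1689 ((0.48783978819847107, 0.07065291702747345), 0.0354919508099556)
```

View pics/w3.png

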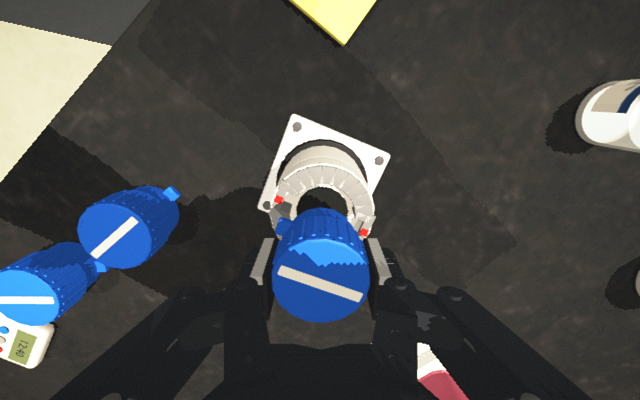

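The wrist view shows the cap held over the jar, with its bar from (278,268) to (362,298). The red marks are at (278,200) and (363,232).

```bash
python3 -c "
from meas import *
c=cam('wrist');o=bot.get_obs()
zt=o['eef_pos'][2]-.0154+.044
g=c['image'].astype(int);m=np.zeros((400,640),np.uint8);m[255:312,272:368]=1
m&=((g[...,0]>140)&(g[...,2]-g[...,0]<40)).astype(np.uint8)
k,l,s,ce=cv2.connectedComponentsWithStats(m);i=1+np.argmax(s[1:,4]);v,u=np.nonzero(l==i)
b=np.array([ray(c,x,y,zt)[:2] for x,y in zip(u,v)]);w,V=np.linalg.eigh(np.cov(b.T))
q=b@V[:,1]; print(s[i],'bar ctr',b.mean(0),'ang',np.degrees(np.arctan2(V[1,1],V[0,1]))%180,'len',np.ptp(q),'tcp',o['eef_pos'])
B=(c['image'][...,2].astype(int)-c['image'][...,0]>60)
P=pts(c);mm=B&(abs(P[...,2]-zt)<.004);v,u=np.nonzero(mm|(l==i));b=np.array([ray(c,x,y,zt)[:2] for x,y in zip(u,v)],np.float32)
b=b[np.hypot(*(b-b.mean(0)).T)<.03];print(cv2.minEnclosingCircle(b))
"
```

```text
[278 265  85  37 881] bar ctr [0.49123823 0.06595824] ang 26.596237031274143 len 0.040384795083610425 tcp [0.49097211 0.06663908 0.13954616]
((0.4894823431968689, 0.06773878633975983), 0.024552976712584496)
```

Emit:
{"name": "drive_tool", "arguments": {
  "slide": [
    [0, 0.004, 0.03],
    [0, 0.004, 0.07],
    [0, 0.004, 0.1],
    [0, 0.004, 0.115],
    [0, 0.004, 0.125],
    [0, 0.004, 0.132],
    [0, 0.004, 0.14],
    [0, 0.004, 0.14]
  ],
  "rotation": [
    [0, 0, 0],
    [0, 0, 0],
    [0, 0, 0],
    [0, 0, 0],
    [0, 0, 0],
    [0, 0, 0],
    [0, 0, 0],
    [0, 0, 0]
  ]
}}

```text
clock: 7.5
eef_pos: [0.492, 0.0686, 0.105]
tool_rot: [0.354, 0.935, -0.0, -0.0]
ft_force: [-1.5, 0.1, -1.4]
grip_width: 0.0445
grasp_force: 61.6
```

```bash
python3 -c "
from meas import *
plan(.4915,.0677,.0985)"
```

```text
t 7.5 pos [0.492  0.0686 0.105 ] yaw 48.59 q [ 0.14  0.33 -0.22  1.02 -0.    0.86] F [-1.5  0.1 -1.4] T [-0.01  0.   -0.03] w 0.0445
slide [-0.0009 -0.004   0.0261] rot [-0. -0. -0.]
```

Emit:
{"name": "drive_tool", "arguments": {
  "slide": [
    [0, -0.002, 0.004],
    [0, -0.002, 0.008],
    [0, -0.002, 0.012],
    [0, -0.002, 0.016],
    [0, -0.002, 0.02],
    [0, -0.002, 0.024],
    [0, -0.002, 0.024],
    [0, -0.002, 0.024]
  ],
  "rotation": [
    [0, 0, 0],
    [0, 0, 0],
    [0, 0, 0],
    [0, 0, 0],
    [0, 0, 0],
    [0, 0, 0],
    [0, 0, 0],
    [0, 0, 0]
  ]
}}

```text
clock: 8.5
eef_pos: [0.4917, 0.0682, 0.0991]
tool_rot: [0.354, 0.935, 0.0, -0.0]
ft_force: [-0.2, -0.3, -1.6]
grip_width: 0.0446
grasp_force: 61.6
```

Emit:
{"name": "drive_tool", "arguments": {
  "slide": [
    [0, 0, 0.005],
    [0, 0, 0.01],
    [0, 0, 0.015],
    [0, 0, 0.02],
    [0, 0, 0.025],
    [0, 0, 0.029],
    [0, 0, 0.029],
    [0, 0, 0.029]
  ],
  "rotation": [
    [0, 0, 0],
    [0, 0, 0],
    [0, 0, 0],
    [0, 0, 0],
    [0, 0, 0],
    [0, 0, 0],
    [0, 0, 0],
    [0, 0, 0]
  ]
}}

```text
clock: 9.5
eef_pos: [0.4919, 0.0682, 0.093]
tool_rot: [0.354, 0.935, 0.0, 0.001]
ft_force: [-2.2, -1.6, 8.9]
grip_width: 0.0447
grasp_force: 62.2
```

```bash
python3 -c "
from meas import *
plan(.4915,.0677,.0915)"
```

```text
t 9.5 pos [0.4919 0.0682 0.093 ] yaw 48.59 q [ 0.14  0.34 -0.24  0.99 -0.    0.86] F [-2.2 -1.6  8.9] T [-0.16  0.74 -0.02] w 0.0447
slide [-0.0001 -0.0024  0.0062] rot [ 0.002  0.002 -0.   ]
```

Emit:
{"name": "drive_tool", "arguments": {
  "slide": [
    [0, -0.001, 0.003],
    [0, -0.001, 0.005],
    [0, -0.001, 0.005],
    [0, -0.001, 0.005],
    [0, -0.001, 0.005],
    [0, -0.001, 0.005],
    [0, -0.001, 0.005],
    [0, -0.001, 0.005]
  ],
  "rotation": [
    [0, 0, 0],
    [0, 0, 0],
    [0, 0, 0.15],
    [0, 0, 0.3],
    [0, 0, 0.45],
    [0, 0, 0.6],
    [0, 0, 0.7],
    [0, 0, 0.7]
  ]
}}

```text
clock: 10.5
eef_pos: [0.4936, 0.0679, 0.0926]
tool_rot: [0.511, 0.859, 0.001, 0.002]
ft_force: [-0.2, -1.0, 9.7]
grip_width: 0.0442
grasp_force: 62.5
```

```bash
python3 -c "
from meas import *
plan(.4917,.068,.0915)"
```

```text
t 10.5 pos [0.4936 0.0679 0.0926] yaw 28.5 q [ 0.14  0.34 -0.24  0.98 -0.    1.21] F [-0.2 -1.   9.7] T [-0.26  0.3  -0.06] w 0.0442
slide [ 0.0041 -0.0064  0.0042] rot [ 0.009  0.005 -0.   ]
```

Emit:
{"name": "drive_tool", "arguments": {
  "slide": [
    [0.003, -0.004, 0.003],
    [0.003, -0.004, 0.003],
    [0.003, -0.004, 0.003],
    [0.003, -0.004, 0.003],
    [0.003, -0.004, 0.003],
    [0.003, -0.004, 0.003],
    [0.003, -0.004, 0.003],
    [0.003, -0.004, 0.003]
  ],
  "rotation": [
    [0, 0, 0.1],
    [0, 0, 0.2],
    [0, 0, 0.3],
    [0, 0, 0.4],
    [0, 0, 0.5],
    [0, 0, 0.6],
    [0, 0, 0.66],
    [0, 0, 0.66]
  ]
}}

```text
clock: 11.5
eef_pos: [0.4929, 0.0679, 0.0921]
tool_rot: [0.645, 0.764, 0.002, 0.002]
ft_force: [-0.2, -1.9, 10.8]
grip_width: 0.0445
grasp_force: 62.5
```

```bash
python3 -c "
from meas import *
plan(.4917,.068,.0915)"
```

```text
t 11.5 pos [0.4929 0.0679 0.0921] yaw 9.6 q [ 0.14  0.34 -0.24  0.98 -0.    1.54] F [-0.2 -1.9 10.8] T [-0.36  0.11  0.04] w 0.0445
slide [ 0.0012 -0.0046  0.0023] rot [ 0.012  0.003 -0.   ]
```

Emit:
{"name": "drive_tool", "arguments": {
  "slide": [
    [0, -0.002, 0],
    [0, -0.002, 0],
    [0, -0.002, 0],
    [0, -0.002, 0],
    [0, -0.002, 0],
    [0, -0.002, 0],
    [0, -0.002, 0],
    [0, -0.002, 0]
  ],
  "rotation": [
    [0, 0, 0.03],
    [0, 0, 0.06],
    [0, 0, 0.09],
    [0, 0, 0.12],
    [0, 0, 0.15],
    [0, 0, 0.15],
    [0, 0, 0.15],
    [0, 0, 0.15]
  ]
}}

```text
clock: 12.5
eef_pos: [0.4926, 0.0679, 0.0922]
tool_rot: [0.674, 0.739, 0.002, 0.003]
ft_force: [0.7, -1.3, 10.5]
grip_width: 0.0445
grasp_force: 62.5
```

```bash
cat > f.py <<'E'
from h import *
np.set_printoptions(suppress=True)
o=bot.get_obs();M=R.from_quat(o['tool_rot']).as_matrix()
print('t',round(o['clock'],2),'yaw',np.degrees(np.arctan2(M[1,1],M[0,1])).round(3),'q6',o['joint_pos'][5].round(5),'tau',o['tau'].round(4),'F',o['ft_force'].round(1),'T',o['ft_torque'].round(3),'pos',o['eef_pos'].round(4))
E
python3 f.py; python3 -c "
from h import *
bot.camera('wrist')"; python3 f.py
```

```text
t 12.5 yaw 5.31 q6 1.61582 tau [  0.8188 -33.3936  18.3618  -0.065    0.5036   0.0447] F [ 0.7 -1.3 10.5] T [-0.322  0.009  0.012] pos [0.4926 0.0679 0.0922]
t 12.55 yaw 5.31 q6 1.61581 tau [  0.8155 -33.3938  18.3618  -0.065    0.5037   0.0446] F [ 0.6 -1.  10.8] T [-0.32   0.029  0.059] pos [0.4927 0.0679 0.0922]
```

```bash
sed -i "s/'F',o/'q',o['joint_pos'].round(5),'F',o/" f.py; python3 f.py
```

```text
t 12.55 yaw 5.31 q6 1.61581 tau [  0.8155 -33.3938  18.3618  -0.065    0.5037   0.0446] q [ 0.1377   0.33811 -0.24551  0.98063 -0.00132  1.61581] F [ 0.6 -1.  10.8] T [-0.32   0.029  0.059] pos [0.4927 0.0679 0.0922]
```

Emit:
{"name": "drive_tool", "arguments": {
  "slide": [
    [0, 0, 0],
    [0, 0, 0],
    [0, 0, 0],
    [0, 0, 0],
    [0, 0, 0],
    [0, 0, 0],
    [0, 0, 0],
    [0, 0, 0]
  ],
  "rotation": [
    [0, 0, 0.02],
    [0, 0, 0.04],
    [0, 0, 0.05],
    [0, 0, 0.05],
    [0, 0, 0.05],
    [0, 0, 0.05],
    [0, 0, 0.05],
    [0, 0, 0.05]
  ]
}}

```text
clock: 13.55
eef_pos: [0.4926, 0.0679, 0.0921]
tool_rot: [0.683, 0.731, 0.002, 0.003]
ft_force: [-0.3, -1.9, 10.3]
grip_width: 0.0447
grasp_force: 62.5
```

```bash
python3 f.py
```

```text
t 13.55 yaw 3.883 q6 1.64075 tau [  0.8079 -33.3973  18.4094  -0.1003   0.5104   0.0695] q [ 0.13772  0.33815 -0.2456   0.98072 -0.00135  1.64075] F [-0.3 -1.9 10.3] T [-0.345  0.073  0.075] pos [0.4926 0.0679 0.0921]
```

Emit:
{"name": "drive_tool", "arguments": {
  "slide": [
    [0, 0, 0],
    [0, 0, 0],
    [0, 0, 0],
    [0, 0, 0],
    [0, 0, 0],
    [0, 0, 0],
    [0, 0, 0],
    [0, 0, 0]
  ],
  "rotation": [
    [0, 0, 0],
    [0, 0, 0],
    [0, 0, 0],
    [0, 0, 0],
    [0, 0, 0],
    [0, 0, 0],
    [0, 0, 0],
    [0, 0, 0]
  ],
  "gripper": 0.51
}}

```text
clock: 14.55
eef_pos: [0.4926, 0.0678, 0.0921]
tool_rot: [0.683, 0.731, 0.002, 0.003]
ft_force: [-0.1, -1.7, 10.9]
grip_width: 0.0445
grasp_force: 62.5
```

```bash
python3 f.py
```

```text
t 14.55 yaw 3.884 q6 1.64071 tau [  0.8079 -33.3974  18.4092  -0.1003   0.5104   0.0695] q [ 0.1377   0.33813 -0.24557  0.98075 -0.00134  1.64071] F [-0.1 -1.7 10.9] T [-0.401  0.08   0.067] pos [0.4926 0.0678 0.0921]
```

Emit:
{"name": "drive_tool", "arguments": {
  "slide": [
    [0, 0, 0],
    [0, 0, 0],
    [0, 0, 0],
    [0, 0, 0],
    [0, 0, 0],
    [0, 0, 0],
    [0, 0, 0],
    [0, 0, 0]
  ],
  "rotation": [
    [0, 0, 0],
    [0, 0, 0],
    [0, 0, 0],
    [0, 0, 0],
    [0, 0, 0],
    [0, 0, 0],
    [0, 0, 0],
    [0, 0, 0]
  ],
  "gripper": 0.521
}}

```text
clock: 15.55
eef_pos: [0.4926, 0.0679, 0.0922]
tool_rot: [0.683, 0.731, 0.002, 0.003]
ft_force: [0.5, -1.5, 10.0]
grip_width: 0.0447
grasp_force: 51.6
```

```bash
python3 f.py
```

```text
t 15.55 yaw 3.884 q6 1.64076 tau [  0.8094 -33.4199  18.4111  -0.0885   0.5082   0.0658] q [ 0.13776  0.33811 -0.24557  0.98069 -0.00131  1.64076] F [ 0.5 -1.5 10. ] T [-0.417  0.03   0.066] pos [0.4926 0.0679 0.0922]
```

Emit:
{"name": "drive_tool", "arguments": {
  "slide": [
    [0, 0, 0],
    [0, 0, 0],
    [0, 0, 0],
    [0, 0, 0],
    [0, 0, 0],
    [0, 0, 0],
    [0, 0, 0],
    [0, 0, 0]
  ],
  "rotation": [
    [0, 0, 0],
    [0, 0, 0],
    [0, 0, 0],
    [0, 0, 0],
    [0, 0, 0],
    [0, 0, 0],
    [0, 0, 0],
    [0, 0, 0]
  ],
  "gripper": 0.523
}}

```text
clock: 16.55
eef_pos: [0.4926, 0.0679, 0.0921]
tool_rot: [0.683, 0.731, 0.002, 0.003]
ft_force: [0.7, -1.8, 10.9]
grip_width: 0.0449
grasp_force: 44.9
```

```bash
python3 f.py
```

```text
t 16.55 yaw 3.883 q6 1.64074 tau [  0.8104 -33.435   18.414   -0.0826   0.5079   0.0654] q [ 0.13772  0.33817 -0.24557  0.98074 -0.00131  1.64074] F [ 0.7 -1.8 10.9] T [-0.392  0.09   0.053] pos [0.4926 0.0679 0.0921]
```

Emit:
{"name": "drive_tool", "arguments": {
  "slide": [
    [0, 0, 0],
    [0, 0, 0],
    [0, 0, 0],
    [0, 0, 0],
    [0, 0, 0],
    [0, 0, 0],
    [0, 0, 0],
    [0, 0, 0]
  ],
  "rotation": [
    [0, 0, 0],
    [0, 0, 0],
    [0, 0, 0],
    [0, 0, 0],
    [0, 0, 0.005],
    [0, 0, 0.01],
    [0, 0, 0.01],
    [0, 0, 0.01]
  ],
  "gripper": 0.531
}}

```text
clock: 17.55
eef_pos: [0.4926, 0.0678, 0.0921]
tool_rot: [0.685, 0.729, 0.002, 0.003]
ft_force: [0.3, -1.2, 9.6]
grip_width: 0.0456
grasp_force: 19.7
```

```bash
python3 f.py
```

```text
t 17.55 yaw 3.598 q6 1.6457 tau [  0.8061 -33.4966  18.4346  -0.0643   0.5062   0.0683] q [ 0.1377   0.33815 -0.24562  0.98069 -0.00134  1.6457 ] F [ 0.3 -1.2  9.6] T [-0.374  0.093  0.065] pos [0.4926 0.0678 0.0921]
```

Emit:
{"name": "drive_tool", "arguments": {
  "slide": [
    [0, 0, 0],
    [0, 0, 0],
    [0, 0, 0],
    [0, 0, 0],
    [0, 0, 0],
    [0, 0, 0],
    [0, 0, 0],
    [0, 0, 0]
  ],
  "rotation": [
    [0, 0, 0],
    [0, 0, 0.005],
    [0, 0, 0.01],
    [0, 0, 0.015],
    [0, 0, 0.02],
    [0, 0, 0.025],
    [0, 0, 0.03],
    [0, 0, 0.03]
  ],
  "gripper": 0.532
}}

```text
clock: 18.55
eef_pos: [0.4925, 0.0679, 0.0921]
tool_rot: [0.69, 0.724, 0.002, 0.002]
ft_force: [-0.6, -2.4, 10.1]
grip_width: 0.0458
grasp_force: 16.7
```

```bash
python3 f.py
```

```text
t 18.55 yaw 2.735 q6 1.66076 tau [  0.7989 -33.5066  18.466   -0.0832   0.5042   0.0782] q [ 0.1377   0.33817 -0.24562  0.9807  -0.00127  1.66076] F [-0.6 -2.4 10.1] T [-0.392  0.026  0.085] pos [0.4925 0.0679 0.0921]
```

Emit:
{"name": "drive_tool", "arguments": {
  "slide": [
    [0, 0, 0],
    [0, 0, 0],
    [0, 0, 0],
    [0, 0, 0],
    [0, 0, 0],
    [0, 0, 0],
    [0, 0, 0],
    [0, 0, 0]
  ],
  "rotation": [
    [0, 0, 0.006],
    [0, 0, 0.012],
    [0, 0, 0.018],
    [0, 0, 0.024],
    [0, 0, 0.03],
    [0, 0, 0.036],
    [0, 0, 0.04],
    [0, 0, 0.04]
  ]
}}

```text
clock: 19.55
eef_pos: [0.4925, 0.0679, 0.0921]
tool_rot: [0.697, 0.717, 0.002, 0.002]
ft_force: [-0.0, -0.9, 9.4]
grip_width: 0.0451
grasp_force: 16.7
```

```bash
python3 f.py
```

```text
t 19.55 yaw 1.59 q6 1.68077 tau [  0.7921 -33.5088  18.5035  -0.1111   0.4943   0.0701] q [ 0.13773  0.33815 -0.24573  0.98073 -0.00131  1.68077] F [-0.  -0.9  9.4] T [-0.289  0.019  0.053] pos [0.4925 0.0679 0.0921]
```

Emit:
{"name": "drive_tool", "arguments": {
  "slide": [
    [0, 0, 0],
    [0, 0, 0],
    [0, 0, 0],
    [0, 0, 0],
    [0, 0, 0],
    [0, 0, 0],
    [0, 0, 0],
    [0, 0, 0]
  ],
  "rotation": [
    [0, 0, 0.007],
    [0, 0, 0.014],
    [0, 0, 0.021],
    [0, 0, 0.028],
    [0, 0, 0.035],
    [0, 0, 0.042],
    [0, 0, 0.05],
    [0, 0, 0.05]
  ]
}}

```text
clock: 20.55
eef_pos: [0.4925, 0.0679, 0.0921]
tool_rot: [0.706, 0.708, 0.002, 0.002]
ft_force: [-0.2, -1.3, 9.7]
grip_width: 0.0455
grasp_force: 16.7
```

```bash
python3 f.py; python3 - <<'E'
from h import *
c=cam('wrist');o=bot.get_obs();zt=o['eef_pos'][2]-.0154+.044
g=c['image'].astype(int);m=np.zeros((400,640),np.uint8);m[250:315,272:368]=1
m&=((g[...,0]>140)&(g[...,2]-g[...,0]<40)).astype(np.uint8)
k,l,s,ce=cv2.connectedComponentsWithStats(m);i=1+np.argmax(s[1:,4]);v,u=np.nonzero(l==i)
b=np.array([ray(c,x,y,zt)[:2] for x,y in zip(u,v)]);w,V=np.linalg.eigh(np.cov(b.T))
print(s[i],'bar',b.mean(0),'ang',np.degrees(np.arctan2(V[1,1],V[0,1])))
E
```

```text
t 20.55 yaw 0.158 q6 1.70576 tau [  0.7793 -33.5127  18.5465  -0.1427   0.4877   0.0789] q [ 0.13773  0.33819 -0.24569  0.98081 -0.00132  1.70576] F [-0.2 -1.3  9.7] T [-0.406  0.061  0.037] pos [0.4925 0.0679 0.0921]
[278 266  85  36 802] bar [0.49147407 0.06634657] ang 157.63003273906213
```

Emit:
{"name": "drive_tool", "arguments": {
  "slide": [
    [0, 0, 0],
    [0, 0, 0],
    [0, 0, 0],
    [0, 0, 0],
    [0, 0, 0],
    [0, 0, 0],
    [0, 0, 0],
    [0, 0, 0]
  ],
  "rotation": [
    [0, 0, 0.007],
    [0, 0, 0.014],
    [0, 0, 0.021],
    [0, 0, 0.028],
    [0, 0, 0.035],
    [0, 0, 0.042],
    [0, 0, 0.05],
    [0, 0, 0.05]
  ]
}}

```text
clock: 21.6
eef_pos: [0.4924, 0.0679, 0.092]
tool_rot: [0.715, 0.699, 0.002, 0.002]
ft_force: [-0.1, -1.1, 10.5]
grip_width: 0.046
grasp_force: 16.7
```

```bash
python3 f.py
```

```text
t 21.6 yaw -1.275 q6 1.73078 tau [  0.769  -33.5153  18.585   -0.1712   0.4736   0.068 ] q [ 0.13774  0.33819 -0.2458   0.98086 -0.00119  1.73078] F [-0.1 -1.1 10.5] T [-0.353  0.108  0.061] pos [0.4924 0.0679 0.092 ]
```

Emit:
{"name": "drive_tool", "arguments": {
  "slide": [
    [0, 0, 0],
    [0, 0, 0],
    [0, 0, 0],
    [0, 0, 0],
    [0, 0, 0],
    [0, 0, 0],
    [0, 0, 0],
    [0, 0, 0]
  ],
  "rotation": [
    [0, 0, 0.008],
    [0, 0, 0.016],
    [0, 0, 0.024],
    [0, 0, 0.032],
    [0, 0, 0.04],
    [0, 0, 0.048],
    [0, 0, 0.05],
    [0, 0, 0.05]
  ]
}}

```text
clock: 22.6
eef_pos: [0.4924, 0.0679, 0.092]
tool_rot: [0.724, 0.69, 0.002, 0.002]
ft_force: [0.2, -2.4, 10.2]
grip_width: 0.0456
grasp_force: 16.7
```

```bash
python3 f.py
```

```text
t 22.6 yaw -2.705 q6 1.75575 tau [  0.7579 -33.5184  18.6216  -0.1979   0.4675   0.0723] q [ 0.13775  0.33821 -0.24577  0.9809  -0.00121  1.75575] F [ 0.2 -2.4 10.2] T [-0.366  0.087  0.096] pos [0.4924 0.0679 0.092 ]
```

Emit:
{"name": "drive_tool", "arguments": {
  "slide": [
    [0, 0, 0],
    [0, 0, 0],
    [0, 0, 0],
    [0, 0, 0],
    [0, 0, 0],
    [0, 0, 0],
    [0, 0, 0],
    [0, 0, 0]
  ],
  "rotation": [
    [0, 0, 0.008],
    [0, 0, 0.016],
    [0, 0, 0.024],
    [0, 0, 0.032],
    [0, 0, 0.04],
    [0, 0, 0.048],
    [0, 0, 0.055],
    [0, 0, 0.055]
  ]
}}

```text
clock: 23.6
eef_pos: [0.4923, 0.0679, 0.092]
tool_rot: [0.733, 0.68, 0.002, 0.002]
ft_force: [-0.4, -0.7, 10.3]
grip_width: 0.0453
grasp_force: 16.7
```

```bash
python3 f.py
```

```text
t 23.6 yaw -4.28 q6 1.78325 tau [  0.7403 -33.521   18.6565  -0.2236   0.4554   0.0738] q [ 0.13776  0.33819 -0.24589  0.98096 -0.00121  1.78325] F [-0.4 -0.7 10.3] T [-0.323  0.075  0.034] pos [0.4923 0.0679 0.092 ]
```

Emit:
{"name": "drive_tool", "arguments": {
  "slide": [
    [0, 0, 0],
    [0, 0, 0],
    [0, 0, 0],
    [0, 0, 0],
    [0, 0, 0],
    [0, 0, 0],
    [0, 0, 0],
    [0, 0, 0]
  ],
  "rotation": [
    [0, 0, 0.008],
    [0, 0, 0.016],
    [0, 0, 0.024],
    [0, 0, 0.032],
    [0, 0, 0.04],
    [0, 0, 0.048],
    [0, 0, 0.055],
    [0, 0, 0.055]
  ]
}}

```text
clock: 24.6
eef_pos: [0.4923, 0.0679, 0.092]
tool_rot: [0.742, 0.67, 0.002, 0.002]
ft_force: [0.6, -1.7, 11.4]
grip_width: 0.0455
grasp_force: 16.7
```

```bash
python3 f.py
```

```text
t 24.6 yaw -5.856 q6 1.81078 tau [  0.7294 -33.5227  18.6881  -0.2465   0.4418   0.0687] q [ 0.13778  0.33819 -0.24585  0.98098 -0.00118  1.81078] F [ 0.6 -1.7 11.4] T [-0.291  0.09   0.106] pos [0.4923 0.0679 0.092 ]
```

54.4° turned so far.

Emit:
{"name": "drive_tool", "arguments": {
  "slide": [
    [0, 0, 0],
    [0, 0, 0],
    [0, 0, 0],
    [0, 0, 0],
    [0, 0, 0],
    [0, 0, 0],
    [0, 0, 0],
    [0, 0, 0]
  ],
  "rotation": [
    [0, 0, 0.008],
    [0, 0, 0.016],
    [0, 0, 0.024],
    [0, 0, 0.032],
    [0, 0, 0.04],
    [0, 0, 0.048],
    [0, 0, 0.055],
    [0, 0, 0.055]
  ]
}}

```text
clock: 25.6
eef_pos: [0.4923, 0.0679, 0.092]
tool_rot: [0.751, 0.66, 0.002, 0.002]
ft_force: [0.4, -1.2, 10.7]
grip_width: 0.0456
grasp_force: 16.8
```

```bash
python3 f.py
```

```text
t 25.6 yaw -7.416 q6 1.83804 tau [  0.6074 -33.5587  18.6768  -0.2249   0.4183   0.1462] q [ 0.13782  0.33819 -0.24589  0.98094 -0.00108  1.83804] F [ 0.4 -1.2 10.7] T [-0.286  0.15   0.16 ] pos [0.4923 0.0679 0.092 ]
```

Emit:
{"name": "drive_tool", "arguments": {
  "slide": [
    [0, 0, 0],
    [0, 0, 0],
    [0, 0, 0],
    [0, 0, 0],
    [0, 0, 0],
    [0, 0, 0],
    [0, 0, 0],
    [0, 0, 0]
  ],
  "rotation": [
    [0, 0, 0.001],
    [0, 0, 0.002],
    [0, 0, 0.002],
    [0, 0, 0.002],
    [0, 0, 0.002],
    [0, 0, 0.002],
    [0, 0, 0.002],
    [0, 0, 0.002]
  ]
}}

```text
clock: 26.6
eef_pos: [0.4923, 0.0679, 0.092]
tool_rot: [0.752, 0.66, 0.002, 0.002]
ft_force: [0.1, -1.8, 10.6]
grip_width: 0.0454
grasp_force: 16.8
```

```bash
python3 f.py
```

```text
t 26.6 yaw -7.472 q6 1.839 tau [  0.59   -33.5618  18.6739  -0.2212   0.4214   0.1668] q [ 0.1378   0.33821 -0.24583  0.98093 -0.00111  1.839  ] F [ 0.1 -1.8 10.6] T [-0.302  0.17   0.203] pos [0.4923 0.0679 0.092 ]
```

Emit:
{"name": "drive_tool", "arguments": {
  "slide": [
    [0, 0, 0],
    [0, 0, 0],
    [0, 0, 0],
    [0, 0, 0],
    [0, 0, 0],
    [0, 0, 0],
    [0, 0, 0],
    [0, 0, 0]
  ],
  "rotation": [
    [0, 0, 0.002],
    [0, 0, 0.004],
    [0, 0, 0.006],
    [0, 0, 0.008],
    [0, 0, 0.008],
    [0, 0, 0.008],
    [0, 0, 0.008],
    [0, 0, 0.008]
  ]
}}

```text
clock: 27.6
eef_pos: [0.4923, 0.068, 0.092]
tool_rot: [0.753, 0.658, 0.002, 0.002]
ft_force: [-0.5, -1.4, 10.6]
grip_width: 0.0455
grasp_force: 16.8
```

```bash
python3 f.py
```

```text
t 27.6 yaw -7.688 q6 1.84281 tau [  0.5223 -33.5733  18.6636  -0.2082   0.4257   0.2416] q [ 0.13785  0.33819 -0.24583  0.98089 -0.00112  1.84281] F [-0.5 -1.4 10.6] T [-0.346  0.13   0.194] pos [0.4923 0.068  0.092 ]
```

Emit:
{"name": "drive_tool", "arguments": {
  "slide": [
    [0, 0, 0],
    [0, 0, 0],
    [0, 0, -0.004],
    [0, 0, -0.008],
    [0, 0, -0.012],
    [0, 0, -0.016],
    [0, 0, -0.018],
    [0, 0, -0.018]
  ],
  "rotation": [
    [0, 0, -0.015],
    [0, 0, -0.025],
    [0, 0, -0.025],
    [0, 0, -0.025],
    [0, 0, -0.025],
    [0, 0, -0.025],
    [0, 0, -0.025],
    [0, 0, -0.025]
  ]
}}

```text
clock: 28.6
eef_pos: [0.4922, 0.068, 0.096]
tool_rot: [0.749, 0.663, 0.002, 0.002]
ft_force: [1.2, -1.5, 6.7]
grip_width: 0.0455
grasp_force: 16.5
```

```bash
python3 f.py
```

```text
t 28.6 yaw -7.016 q6 1.83104 tau [  0.6013 -35.1702  19.2325   0.3608   0.3321  -0.0209] q [ 0.1378   0.33403 -0.24018  0.99113 -0.00085  1.83104] F [ 1.2 -1.5  6.7] T [-0.189 -0.216 -0.03 ] pos [0.4922 0.068  0.096 ]
```

Emit:
{"name": "drive_tool", "arguments": {
  "slide": [
    [0, 0, 0],
    [0, 0, 0],
    [0, 0, 0],
    [0, 0, 0],
    [0, 0, -0.05],
    [0, 0, -0.15],
    [0, 0, -0.3],
    [0, 0, -0.4]
  ],
  "rotation": [
    [0, 0, 0],
    [0, 0, 0],
    [0, 0, 0],
    [0, 0, 0],
    [0, 0, 0],
    [0, 0, 0],
    [0, 0, 0],
    [0, 0, 0]
  ],
  "gripper": 1
}}

```text
clock: 29.6
eef_pos: [0.4905, 0.0682, 0.197]
tool_rot: [0.749, 0.663, 0.001, 0.001]
ft_force: [0.5, -0.2, -0.2]
grip_width: 0.0853
grasp_force: 0.0
```

```bash
python3 f.py; python3 -c "
from meas import *
c=cam('wrist');save(c,'w4.png');jar(c);cap(c,.125,(.4917,.068))"
```

```text
t 29.6 yaw -6.989 q6 1.83093 tau [ -0.0002 -36.8897  23.9348  -0.4382   0.0001  -0.    ] q [ 0.13816  0.24692 -0.07745  1.24362  0.00001  1.83093] F [ 0.5 -0.2 -0.2] T [ 0.012 -0.043  0.004] pos [0.4905 0.0682 0.197 ]
marks [0.5204 0.0816] [0.4616 0.053 ] mid [0.491  0.0673] sep 0.0654 ang -154.1 [40 31]
lip z 0.09092460682651551 outer ctr ((0.4913715720176697, 0.06790811568498611), 0.03787356615066528)
bar [0.492  0.0668] ang 152.0 349
top z 0.1262 ((0.4921724796295166, 0.06838465481996536), 0.02370889112353325)
```

View pics/w4.png

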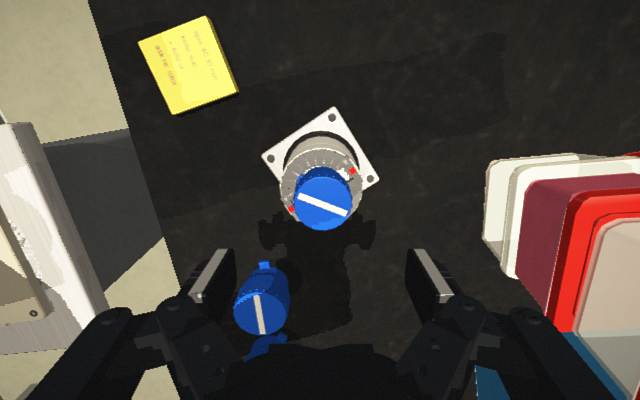

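The wrist view shows the cap seated in the jar at (323,203), turned about 54° from the slots, with its top at about 0.125 m. That matches the locked height, and the gripper is clear.

```bash
python3 -c "
from workcell import bot
print(bot.job_done())"
```

```text
the job is handed in; nothing more can be done
None
```

The jar is closed and the job is handed in, with no verdict returned: the small blue cap was turned about 56° to the stop, then sprang up to the locked height and stayed centred, and the gripper let go and pulled clear.

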